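Hook out the swing-weight tray

TASK

The tray of brass swing-weight slugs has been pushed too far back under the wooden ledge. Take the wooden-handled pull hook, reach its prong in under the ledge and down into that tray's pull loop, and draw the tray forward until the whole loop stands out in front of the ledge. Then lift the hook out of the loop and stand it on its handle on the bench, clear of the tray, leaving the tray of black ferrules where it is.

Things in the scene. Friction and masses are not known exactly. Their poses are not given: they have to be found in the camera images.
- hook: Loose 0.2 kg pull hook standing on its wooden handle, red end bands, 110 long (x), 32 wide (y), 46 mm tall. An 8 mm steel rod runs level from its +x end, axis 36 mm up, then turns down as an 8 mm prong: axis at x = 190 mm, tip 2 mm above the handle's underside. Origin: centre of the handle's underside; z up. Grip across the width at mid-handle; it balances 25 mm ahead of that.
- brass_eye (a point): Centre of the pull loop's opening on the grey tray with six brass slugs. Level loop of 6 mm bar, bar axis 22 mm above the bench; opening 34 along x, 40 mm across, bare bench below. It starts 30 to 50 mm behind the ledge's edge. Axes as the bridge's; slides straight to -x with 2 to 4 N, stays put, stops 60 mm out. The slugs, 110 to 155 mm behind the loop centre, show behind the ledge.
- ferrule_eye (a point): The same point of the other, alike tray, which holds six black tapered ferrules; its place and the brass tray's may be swapped. Each tray is 140 mm long, 94 mm wide, with its rim 36 mm high and its front wall 25 mm behind the loop's centre.
- bridge: Fixed wooden bridge forming the ledge: board 360 mm long (y), 120 deep (x), underside 115 and top 133 mm up, aluminium strip on its front edge, on 18 mm end panels and a 10 mm middle panel. Origin: on the bench below the middle of the front edge; x points in under the ledge, y along the edge, z up. The trays run along x at y = +75 and -75 mm; pulling is to -x.
Not all that is in view belongs to the job. Of the things that look like the hook, take the one that is nearest to the robot's base at the start.

How it is judged:
By the outcome, as a careful person would: the job done as asked, in the order asked, and still so for the second after the job is handed in, with the robot touching nothing.
It also fails if it takes over 48 s, if anything falls off the work surface, if the arm or the gripper's body presses on something with over 40 N, if the wrist force passes 120 N, or if a joint passes its speed limit or range.

ROBOT

A 7-joint arm with a two-finger parallel gripper is mounted at the origin on the work surface. World frame = base frame: x ahead of the robot, y to its left, z up, the work surface at z = 0. Lengths are in m, angles in rad, forces in N, time in s.
With the tool pointing down it reaches from about 0.425 to 0.925 m from the base axis. Payload 6.8 kg.
Tool frame: the origin (TCP) lies at the very end of the fingers, on their centre line; the grasp point (between the pads) lies bot.grip_point_offset behind it (bot.grip_point_offset is the distance from the TCP to the grasp point, in m); z points along the fingers, y is the line along which they close (so a half turn about z gives the same grasp; the last joint's range is limited). The gripper opens to 85 mm and grips with 20 to 120 N. Pads are 22 mm wide; open, the fingers measure 114 mm over their backs; the gripper's body (76 mm by 85 mm) begins 54 mm behind the grasp point. The pads swing forward as they close: fully open they stand 13 mm farther back than shut.
Start: joints at [1.171, 0.477, 0.022, 1.555, -0.011, 1.109, -0.083], TCP at [0.194, -0.646, 0.231] pointing down, gripper open.
Joint ranges: [-2.96, 2.96], [-0.34, 2.1], [-1.41, 1.46], [0.24, 2.44], [-1.37, 4.51], [0.17, 1.92], [-2.96, 2.96]. Speed limits (rad/s): [2.39, 2.39, 3.14, 3.14, 3.14, 3.14, 3.14].

INTERFACE

Orientations are given as a unit quaternion [w, x, y, z].
In Python, from station import bot, imaging gives the robot as it stands. The module is installed in compiled form; this text tells all that it offers.
- The arm moves only by the tool carry_out, never from a script. Its argument "targets" is one flat list of numbers, 5 for each row, row after row: the closure in counts, from 0 (fully open) to 255 (shut), then the shift along the world's x, y, z in mm, then the turn about the world's z in degrees. A call has 1 to 20 rows; each row shifts and turns the commanded pose from where the row before left it; what a row does not reach is not made up. A row lasts 1/10 s, in which the tool goes at most 50 mm and 8.59 degrees, less where a joint would pass 70% of its speed; a pose out of reach is approached as far as the arm can. A call is refused whole if a number of a shift passes 50 or a number of a turn 8.59, either way. A call with a gripper value outside its range is refused whole. The fingers move at their own pace and stop on an object; "newtons" is the grip in N (left out, the last holds). Time passes only in rows, so rows that do not move let the fingers close. It gives the time, the measured TCP pose, the force, the opening and the grip force at its end, in the units of the state.
- bot.get_obs(): the state, without advancing time (a new reading comes with each control period).
- imaging.read_camera(name): name is "scene" or "top" or "wrist"; returns a dict with "frame" (384x512x3 uint8, red, green, blue), "fov_y" (degrees; the focal length in pixels is half the picture's height over the tangent of half this angle, whatever the lens; pixels are square), "cx", "cy" (the principal point, pixels), "k1" (the pictures are not rectified: a ray, as slopes to the right and down, at radius r is drawn at 1 + k1 r^2 times it, then the intrinsics apply), "pose" (4x4, takes a point from camera to world coordinates); the wrist camera has in their place "tool_from_camera" (4x4, takes a point from camera to tool coordinates, whose origin is the TCP and whose axes are the flange's). Camera axes: x right, y up, looking along -z (the intrinsics and any distortion apply to the point x, -y, -z); pixel columns grow to the right and rows downward; lengths in m; the calibration is good to about 2 mm. A picture is of the moment at which its call begins: read the wrist's pose just before it. There is no depth.
- bot.hand_in(): hands the job in; it is judged then, once.
The state is a dict: "t": time; "q": joint angles; "joint_vel": joint speeds; "joint_torque": joint torques, N m; "eef_pos": TCP position; "tool_rot": TCP orientation; "contact_force": force on the tool from outside, world axes, zero at the start; "torque": the same for the moment, N m; "gripper_width": opening from 0.0 (shut) to 1.0 (fully open); "grasp_force": force on a finger pad.
Only numpy, scipy, OpenCV 4.12 (cv2) and the standard library are available. Lean on these libraries where they do the work, as an engineer would, in place of code of your own. Each camera call takes 0.05 s, during which the arm holds its last target. There are 200 camera calls.

## Working session

There is one attempt and no reset: what is moved stays moved. The work goes in short steps, Python scripts to look and compute and a tool call to move; the robot and the scene stay as the last step left them, time stands still between calls to the robot, and variables do not carry over. Pictures are saved under pics/ and viewed, at most 10 in all, crops included, and the job is handed in when it is done.

Besides the shell and the picture viewer there is one more tool, called after "Call:" by a JSON object that holds its "op" and its "data", one argument or row to a line. carry_out: Moves the arm, as the interface text tells. Its arguments: {"type":"object","properties":{"targets":{"type":"array","items":{"type":"number"}},"newtons":{"type":"number"}},"required":["targets"]}

```bash
mkdir -p pics
cat > h.py <<'E'
import numpy as np, cv2
from station import bot, imaging
def K(c):
    f=c["frame"].shape[0]/2/np.tan(np.radians(c["fov_y"])/2)
    return f
def rays(c,px,pose):
    px=np.atleast_2d(np.array(px,float)); f=K(c)
    d=np.array((px-[c["cx"],c["cy"]])/f); u=d.copy()
    for _ in range(30): u=d/(1+c["k1"]*(u**2).sum(1,keepdims=True))
    r=np.c_[u[:,0],-u[:,1],-np.ones(len(u))]
    return pose[:3,3], r@pose[:3,:3].T
def at_z(c,px,z,pose=None):
    o,r=rays(c,px,c["pose"] if pose is None else pose)
    return o+r*((np.atleast_1d(z)-o[2])/r[:,2])[:,None]
def project(c,P,pose=None):
    pose=c["pose"] if pose is None else pose
    q=(np.atleast_2d(P)-pose[:3,3])@pose[:3,:3]
    u=np.c_[q[:,0],-q[:,1]]/-q[:,2:3]
    u=u*(1+c["k1"]*(u**2).sum(1,keepdims=True))
    return u*K(c)+[c["cx"],c["cy"]]
def wpose(o,c):
    from scipy.spatial.transform import Rotation as R
    T=np.eye(4); w,x,y,z=o["tool_rot"]; T[:3,:3]=R.from_quat([x,y,z,w]).as_matrix(); T[:3,3]=o["eef_pos"]
    return T@c["tool_from_camera"]
def save(name,im): cv2.imwrite("pics/"+name,cv2.cvtColor(im,cv2.COLOR_RGB2BGR))
E
python3 - <<'E'
from h import *
import pickle
o=bot.get_obs(); print(o, bot.grip_point_offset)
for n in ("scene","top"):
    c=imaging.read_camera(n); pickle.dump(c,open(n+".pkl","wb"))
    print(n,c["fov_y"],c["cx"],c["cy"],c["k1"],c["pose"].round(3).tolist())
    save(n+"0.png",cv2.resize(c["frame"],(800,600),interpolation=cv2.INTER_CUBIC))
E
```

```text
{'t': 0.0, 'q': array([ 1.17092296,  0.47781042,  0.02233705,  1.5564573 , -0.01148211,
        1.1092708 , -0.08306273]), 'joint_vel': array([ 2.91048071e-05,  2.25530591e-04,  1.63377863e-03, -1.50144988e-03,
        1.01584656e-03, -8.60712401e-04,  1.53702794e-04]), 'joint_torque': array([ 1.50854544e-04, -5.96446288e+01,  1.60803694e+00, -2.81194443e+01,
        1.24262972e-02,  9.39245423e-03, -8.95283421e-06]), 'eef_pos': array([ 0.19397833, -0.64591454,  0.23031627]), 'tool_rot': array([-8.85179968e-04,  9.89371960e-01,  1.45403914e-01, -2.05940351e-04]), 'contact_force': array([-0.47397148,  1.13033763, -0.16209416]), 'torque': array([ 0.02741178, -0.02091547, -0.02089619]), 'grasp_force': 0.0, 'gripper_width': 0.9977825332665631} 0.0187
scene 43.547405326439886 261.02956294729427 196.84738911248667 -0.07727150689116831 [[0.406, -0.653, 0.64, 1.301], [0.914, 0.293, -0.281, -0.172], [-0.004, 0.699, 0.715, 0.873], [0.0, 0.0, 0.0, 1.0]]
top 48.083477054028435 254.87786890647132 196.05924753920925 -0.11184366686115534 [[0.02, 0.998, -0.062, 0.479], [-1.0, 0.02, 0.002, 0.139], [0.003, 0.062, 0.998, 1.286], [0.0, 0.0, 0.0, 1.0]]
```

View pics/scene0.png

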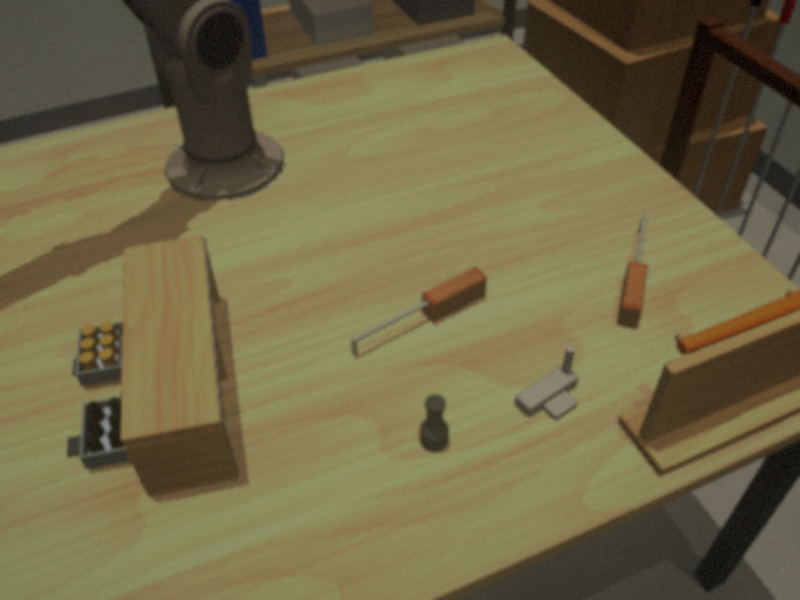

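View pics/top0.png

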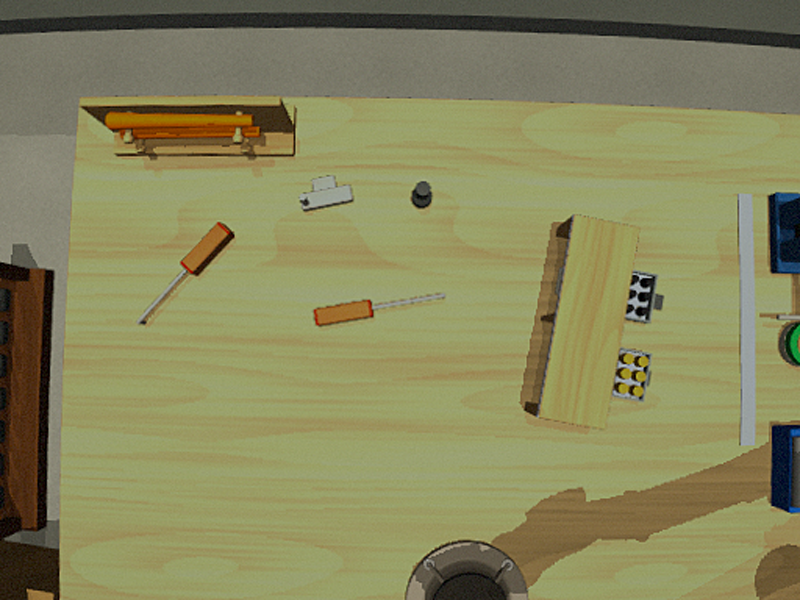

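The top view, in 800x600 pixels, shows two hook-like things. The middle one has its handle near (343,313) and prong near (443,295); the other is at (208,248). The middle one is nearer the base at (467,600), so I take it. The bridge's front edge faces left, running from (570,217) to (540,415). The brass tray is the lower one, with slugs near (632,374). Next come zoomed crops for exact pixels.

Run:
```python
from h import *
import pickle
c=pickle.load(open("top.pkl","rb")); f=c["frame"]
a=cv2.resize(f[180:215,195:295],(800,280),interpolation=cv2.INTER_CUBIC)   # x8
b=cv2.resize(f[130:280,325:430],None,fx=4,fy=4,interpolation=cv2.INTER_CUBIC) #x4
save("c1.png",np.clip(a*1.5,0,255).astype('u1')); save("c2.png",np.clip(b*1.5,0,255).astype('u1'))
```

```text
(no output)
```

View pics/c1.png

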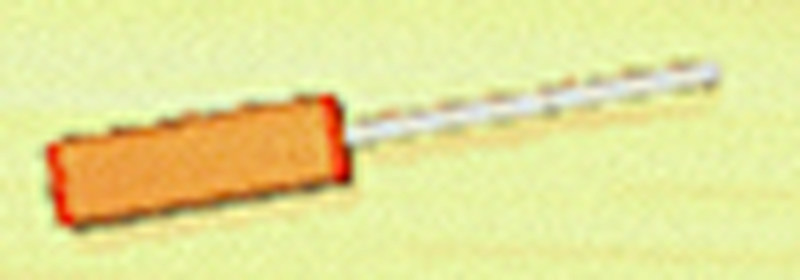

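View pics/c2.png

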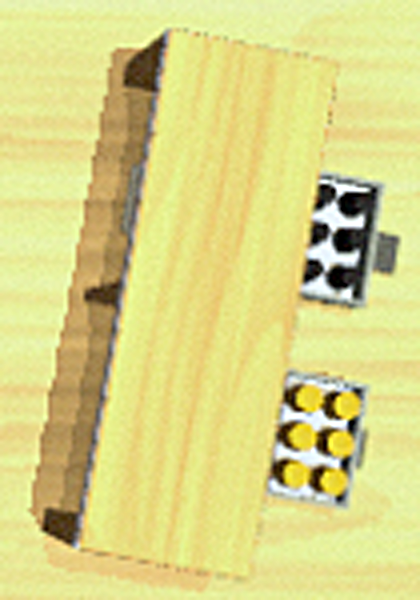

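```bash
cat > m.py <<'E'
from h import *
import pickle
from scipy.optimize import least_squares
c=pickle.load(open("top.pkl","rb"))
def src(p,s,o): return (np.array(p,float)+.5)/s-.5+np.array(o)
def fit(loc,pix,x0):
    def w(p):
        a=p[2]; R=np.array([[np.cos(a),-np.sin(a)],[np.sin(a),np.cos(a)]])
        return np.c_[loc[:,:2]@R.T+p[:2],loc[:,2]]
    r=least_squares(lambda p:(project(c,w(p))-pix).ravel(),x0)
    return r.x, (r.fun.reshape(-1,2))
B=np.array([[0,.18,.133],[.12,.18,.133],[0,-.18,.133],[.12,-.18,.133]])
bp=src([(168,28),(338,62),(78,548),(247,577)],4,(325,130))
E
python3 - <<'E'
from m import *
P=at_z(c,bp,.133); print(P.round(4).tolist())
b,r=fit(B,bp,[*P[[0,2],:2].mean(0),-np.pi/2]); print("bridge",b[:2],np.degrees(b[2]),r.round(1).tolist())
h=np.array([[-.055,.016,.046],[.055,.016,.046],[-.055,-.016,.046],[.055,-.016,.046],[.194,0,.036]])
hp=src([(48,143),(335,96),(65,226),(350,182),(717,72)],8,(195,180))
x,r=fit(h,hp,[.55,.2,-1.4]); print("hook",x[:2],np.degrees(x[2]),r.round(1).tolist())
u=np.array([np.cos(b[2]),np.sin(b[2])]); v=np.array([-u[1],u[0]])
for n,pp,z in(("brass rim",[(370,382),(348,507)],.036),("ferr rim",[(383,182),(362,305)],.036),("slug tops",[(306,398),(343,404),(299,435),(336,442),(291,472),(329,479)],.045)):
    Q=at_z(c,src(pp,4,(325,130)),z)[:,:2]-b[:2]; print(n,(np.c_[Q@u,Q@v]*1000).round(1).tolist())
E
```

```text
[[0.7195, -0.1658, 0.133], [0.6993, -0.285, 0.133], [0.3657, -0.1061, 0.133], [0.3474, -0.2217, 0.133]]
bridge [ 0.54324377 -0.13554436] -99.82470819403916 [[0.2, -0.4], [-0.2, -0.3], [-0.5, -0.1], [0.5, 0.7]]
hook [0.54310543 0.23930891] -79.06004392168865 [[-1.0, 0.1], [0.7, -0.5], [-1.3, 0.6], [0.6, -0.3], [1.0, 0.1]]
brass rim [[215.9, -26.7], [215.7, -120.2]]
ferr rim [[200.9, 121.5], [200.2, 28.2]]
slug tops [[167.1, -47.7], [195.2, -46.9], [166.7, -75.2], [194.9, -75.1], [165.6, -102.7], [194.5, -102.6]]
```

Crop 1 puts the handle corners at (48,143), (335,96), (65,226) and (350,182), with the rod end at (717,72). Crop 2 puts the board corners at (168,28), (338,62), (78,548) and (247,577), and the brass tray's rear rim at (370,382)-(348,507). Sizes and y offsets agree with the given ones. The brass eye is about 50 mm behind the edge. Next I move above the hook, passing over the bridge with clearance.

Call:
{"op": "carry_out", "data": {
  "targets": [0, 25, 32, 1.5, 2.5, 0, 25, 32, 1.5, 2.5, 0, 25, 32, 1.5, 2.5, 0, 25, 32, 1.5, 2.5, 0, 25, 32, 1.5, 2.5, 0, 25, 32, 1.5, 2.5, 0, 25, 32, 1.5, 2.5, 0, 25, 32, 1.5, 2.5, 0, 25, 32, 1.5, 2.5, 0, 25, 32, 1.5, 2.5, 0, 25, 32, 1.5, 2.5, 0, 25, 32, 1.5, 2.5, 0, 25, 32, 1.5, 2.5, 0, 25, 32, 1.5, 2.5]
}}

```text
t: 1.5
eef_pos: [0.5447, -0.1971, 0.2521]
tool_rot: [-0.0, 0.9, 0.437, -0.0]
contact_force: [0.2, 0.0, -0.5]
gripper_width: 0.999
grasp_force: 0.0
```

Call:
{"op": "carry_out", "data": {
  "targets": [0, 0, 27, 0, 3, 0, 0, 27, 0, 3, 0, 0, 27, 0, 3, 0, 0, 27, 0, 3, 0, 0, 27, 0, 3, 0, 0, 27, 0, 3, 0, 0, 27, 0, 3, 0, 0, 27, 0, 3, 0, 0, 27, 0, 3, 0, 0, 27, 0, 3, 0, 0, 27, 0, 3, 0, 0, 27, 0, 3, 0, 0, 27, 0, 3, 0, 0, 27, 0, 3, 0, 0, 27, 0, 3, 0, 0, 27, 0, 3, 0, 0, 0, 0, 0, 0, 0, 0, 0, 0]
}}

```text
t: 3.3
eef_pos: [0.5435, 0.2344, 0.2522]
tool_rot: [-0.0, 0.644, 0.765, -0.0]
contact_force: [-0.1, -0.5, -0.4]
gripper_width: 1.0
grasp_force: 0.0
```

Run:
```python
from h import *
import pickle
o=bot.get_obs(); c=imaging.read_camera("wrist"); c["P"]=wpose(o,c); pickle.dump(c,open("w1.pkl","wb"))
print(o["t"],o["eef_pos"],o["tool_rot"],o["q"].round(2),c["fov_y"],c["k1"]); print(c["tool_from_camera"].round(3))
save("w1.png",cv2.resize(c["frame"],(800,600),interpolation=cv2.INTER_CUBIC))
```

```text
3.3 [0.54353418 0.23438109 0.25220087] [-6.38761383e-06  6.43878688e-01  7.65127573e-01 -1.78103441e-04] [-0.01  0.39 -0.65  1.7   0.26  1.13 -0.56] 65.63691007615094 -0.07133543282754665
[[-0.     0.949  0.315  0.08 ]
 [ 1.     0.    -0.001 -0.001]
 [-0.001  0.315 -0.949 -0.143]
 [ 0.     0.     0.     1.   ]]
```

View pics/w1.png

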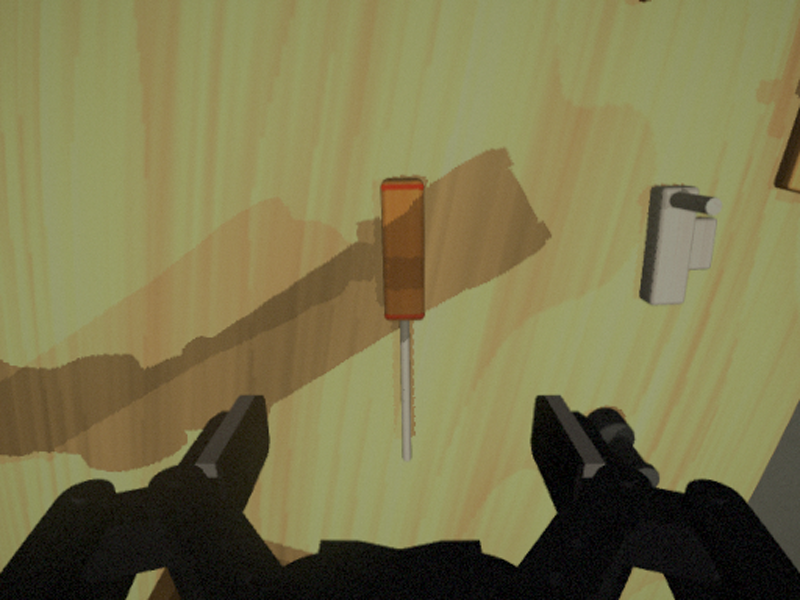

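The wrist view shows the handle's top face with corners at about (383,187), (424,187), (385,319) and (424,319), and the rod end at (406,460). Next I fit the hook pose from these.

Run:
```python
from m import *
c=pickle.load(open("w1.pkl","rb")); c["pose"]=c["P"]
import m; m.c=c
px=src([(383,187),(424,187),(385,319),(424,319),(406,461)],800/512,(0,0))
z=np.array([.046]*4+[.036]); P=at_z(c,px,z); print(P.round(4).tolist())
h=np.array([[-.055,-.016,.046],[-.055,.016,.046],[.055,-.016,.046],[.055,.016,.046],[.194,0,.036]])
x,r=m.fit(h,px,[.54,.24,-1.4]); print("hook",x[:2],np.degrees(x[2]),r.round(1).tolist())
```

```text
[[0.5214, 0.2883, 0.046], [0.5509, 0.2934, 0.046], [0.5394, 0.1873, 0.046], [0.57, 0.1926, 0.046], [0.581, 0.0497, 0.036]]
hook [0.54556647 0.23981423] -79.49691846684915 [[-1.0, -2.6], [0.9, -3.0], [-0.2, 3.4], [0.4, 3.1], [-0.1, 0.3]]
```

Call:
{"op": "carry_out", "data": {
  "targets": [0, 1.5, 5.6, -19, 0.8, 0, 0, 0, -19, 0, 0, 0, 0, -19, 0, 0, 0, 0, -19, 0, 0, 0, 0, -19, 0, 0, 0, 0, -19, 0, 0, 0, 0, -19, 0, 0, 0, 0, -19, 0, 0, 0, 0, -19, 0, 0, 0, 0, -19, 0, 0, 0, 0, -19, 0, 0, 0, 0, -19, 0, 0, 0, 0, -7, 0, 0, 0, 0, -7, 0, 0, 0, 0, 0, 0],
  "newtons": 60
}}

```text
t: 4.85
eef_pos: [0.5457, 0.2385, 0.01]
tool_rot: [0.0, 0.64, 0.769, -0.0]
contact_force: [-0.7, -0.4, 0.8]
gripper_width: 0.999
grasp_force: 0.0
```

Call:
{"op": "carry_out", "data": {
  "targets": [255, 0, 0, 0, 0, 255, 0, 0, 0, 0, 255, 0, 0, 0, 0, 255, 0, 0, 0, 0, 255, 0, 0, 0, 0, 255, 0, 0, 0, 0, 255, 0, 0, 0, 0, 255, 0, 0, 0, 0, 255, 0, 0, 0, 0, 255, 0, 0, 0, 0],
  "newtons": 60
}}

```text
t: 5.85
eef_pos: [0.5462, 0.2394, 0.011]
tool_rot: [0.0, 0.639, 0.769, 0.001]
contact_force: [-0.3, -0.1, 6.5]
gripper_width: 0.37
grasp_force: 60.9
```

Call:
{"op": "carry_out", "data": {
  "targets": [255, 0, 0, 10, 0, 255, 0, 0, 20, 0, 255, 0, 0, 20, 0, 255, -3.2, -12.2, 0, -1.7, 255, -3.2, -12.2, 0, -1.7, 255, -3.2, -12.2, 0, -1.7, 255, -3.2, -12.2, 0, -1.7, 255, -3.2, -12.2, 0, -1.7, 255, -3.2, -12.2, 0, -1.7, 255, -3.2, -12.2, 0, -1.7, 255, -3.2, -12.2, 0, -1.7, 255, -3.2, -12.2, 0, -1.7, 255, -3.2, -12.2, 0, -1.7, 255, -3.2, -12.2, 0, -1.7, 255, -3.2, -12.2, 0, -1.7, 255, 0, 0, 0, 0, 255, 0, 0, 0, 0]
}}

```text
t: 7.55
eef_pos: [0.5075, 0.0927, 0.0604]
tool_rot: [0.0, 0.765, 0.643, 0.0]
contact_force: [-0.4, 1.2, -2.2]
gripper_width: 0.365
grasp_force: 60.0
```

Run:
```python
from h import *
import pickle
ims=[]
for n in ("wrist","top","scene"):
    o=bot.get_obs(); c=imaging.read_camera(n); 
    if n=="wrist": c["pose"]=wpose(o,c)
    pickle.dump(c,open("s_"+n+".pkl","wb")); ims.append(c["frame"])
print(o["t"],o["eef_pos"],o["tool_rot"],o["gripper_width"],o["contact_force"])
t=cv2.resize(ims[1][130:280,260:430],(510,450),interpolation=cv2.INTER_CUBIC)
s=cv2.resize(ims[2][140:330,40:270],(0,0),fx=1.7,fy=1.7)
out=np.zeros((600,800,3),'u1'); out[:450,:510]=t; w=cv2.resize(ims[0],(290,218)); out[:218,510:]=w; s=cv2.resize(s,(290,240)); out[220:460,510:]=s
save("s1.png",np.clip(out*1.5,0,255).astype('u1'))
```

```text
7.65 [0.50758087 0.09360175 0.06046085] [-1.34001129e-04  7.65054499e-01  6.43965334e-01  4.95215557e-04] 0.3597874322684734 [ 0.57169867 -0.07967642 -2.24572221]
```

View pics/s1.png

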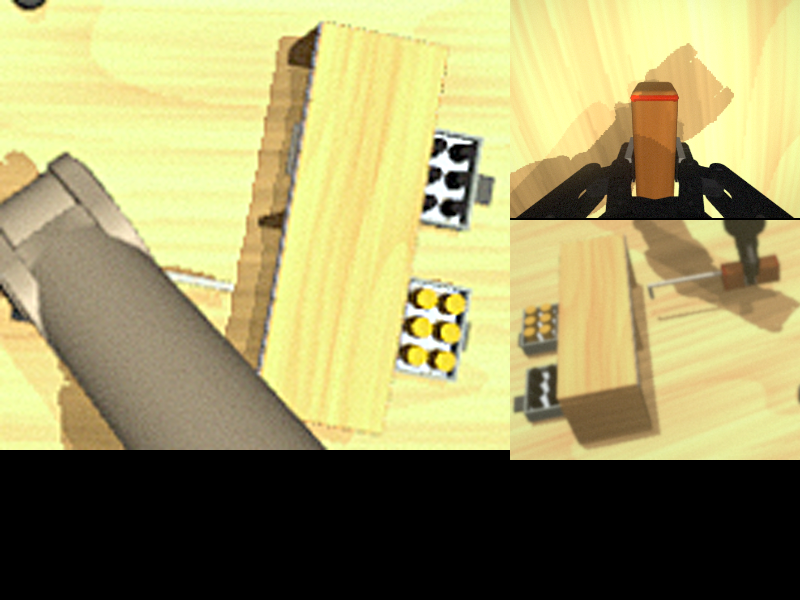

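The hook is held level. In the top crop the rod end is at (234,288). In the scene inset the prong runs from (650,287) to (651,299). I check these against the expected prong position.

Run:
```python
from m import *
b=np.array([.54324,-.13554]); a=np.radians(-99.82); u=np.array([np.cos(a),np.sin(a)]); v=np.array([-u[1],u[0]])
t=pickle.load(open("s_top.pkl","rb")); s=pickle.load(open("s_scene.pkl","rb"))
br=lambda Q:(np.c_[(Q[:,:2]-b)@u,(Q[:,:2]-b)@v]*1000).round(1).tolist()
print("rod end top",br(at_z(t,src([(234,288),(200,281)],3,(260,130)),.0854)))
tcp=np.array([.5075,.0930]); print("tcp",br(tcp[None]))
pr=tcp+.189*u
print("expect px top", project(t,[[*(tcp+.193*u),.0854]]),"seen",src((234,288),3,(260,130)))
print("expect scene corner,tip", project(s,[[*(tcp+.193*u),.0894],[*pr,.0514]]).round(1).tolist(), "seen (151,193) (151.8,202.5)")
# scene-camera view of brass tray and bridge for a second estimate: crop
f=s["frame"]; print(project(s,np.c_[np.array([b+u*x+v*y for x,y in((.216,-.0275),(.216,-.1215),(.12,.18),(.12,-.18),(0,-.18),(0,.18))]),[.036]*2+[.133]*4]).round(1).tolist())
save("s2.png",np.clip(cv2.resize(f[140:320,35:165],None,fx=3.3,fy=3.3,interpolation=cv2.INTER_CUBIC)*1.5,0,255).astype('u1'))
```

```text
rod end top [[-26.8, -73.9], [-59.4, -73.5]]
tcp [[-219.1, -74.2]]
expect px top [[337.90081552 225.82553967]] seen [337.66666667 225.66666667]
expect scene corner,tip [[147.1, 190.8], [151.5, 201.8]] seen (151,193) (151.8,202.5)
[[46.9, 240.1], [49.2, 210.7], [76.2, 281.5], [78.9, 158.1], [129.6, 149.7], [140.5, 269.0]]
```

View pics/s2.png

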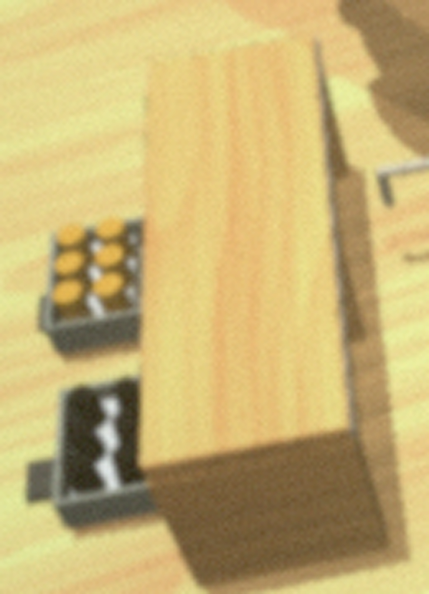

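The scene crop shows the slugs near (90,265), the brass tray's rear rim at (50,232)-(53,327), and the prong hanging level at (385,190). This puts the eye about 48 mm behind the edge, and the prong matches its expected place. Next I insert it and lower it.

Call:
{"op": "carry_out", "data": {
  "targets": [255, -1.33, -7.69, 0, 0, 255, -1.33, -7.69, 0, 0, 255, -1.33, -7.69, 0, 0, 255, -1.33, -7.69, 0, 0, 255, -1.33, -7.69, 0, 0, 255, -1.33, -7.69, 0, 0, 255, -1.33, -7.69, 0, 0, 255, -1.33, -7.69, 0, 0, 255, -1.33, -7.69, 0, 0, 255, -1.33, -7.69, 0, 0, 255, 0, 0, 0, 0, 255, 0, 0, 0, 0]
}}

```text
t: 8.9
eef_pos: [0.4941, 0.0158, 0.0604]
tool_rot: [-0.0, 0.765, 0.643, 0.0]
contact_force: [0.0, 0.0, -2.5]
gripper_width: 0.366
grasp_force: 60.0
```

Call:
{"op": "carry_out", "data": {
  "targets": [255, 0, 0, -4.2, 0, 255, 0, 0, -4.2, 0, 255, 0, 0, -4.2, 0, 255, 0, 0, -4.2, 0, 255, 0, 0, -4.2, 0, 255, 0, 0, -4.2, 0, 255, 0, 0, -4.2, 0, 255, 0, 0, -4.2, 0, 255, 0, 0, -4.2, 0, 255, 0, 0, -4.2, 0, 255, 0, 0, 0, 0, 255, 0, 0, 0, 0]
}}

```text
t: 10.1
eef_pos: [0.494, 0.0158, 0.0182]
tool_rot: [-0.0, 0.765, 0.644, -0.0]
contact_force: [0.6, -0.2, -2.1]
gripper_width: 0.364
grasp_force: 60.0
```

Call:
{"op": "carry_out", "data": {
  "targets": [255, 0.86, 4.98, 0, 0, 255, 0.86, 4.98, 0, 0, 255, 0.86, 4.98, 0, 0, 255, 0.86, 4.98, 0, 0, 255, 0.86, 4.98, 0, 0, 255, 0.86, 4.98, 0, 0, 255, 0.86, 4.98, 0, 0, 255, 0.86, 4.98, 0, 0]
}}

```text
t: 10.9
eef_pos: [0.501, 0.056, 0.0183]
tool_rot: [0.0, 0.765, 0.644, 0.0]
contact_force: [0.2, -2.6, -2.6]
gripper_width: 0.365
grasp_force: 60.0
```

Call:
{"op": "carry_out", "data": {
  "targets": [255, 0.86, 4.98, 0, 0, 255, 0.86, 4.98, 0, 0, 255, 0.86, 4.98, 0, 0, 255, 0.86, 4.98, 0, 0, 255, 0.86, 4.98, 0, 0, 255, 0.86, 4.98, 0, 0, 255, 0.86, 4.98, 0, 0, 255, 0.86, 4.98, 0, 0, 255, 0.86, 4.98, 0, 0, 255, 0.86, 4.98, 0, 0, 255, 0.86, 4.98, 0, 0, 255, 0.86, 4.98, 0, 0, 255, 0, 0, 0, 0, 255, 0, 0, 0, 0]
}}

```text
t: 12.3
eef_pos: [0.511, 0.1162, 0.0183]
tool_rot: [-0.0, 0.765, 0.644, 0.0]
contact_force: [0.7, 0.1, -1.5]
gripper_width: 0.365
grasp_force: 60.0
```

Run:
```python
from h import *
import pickle
ims=[]
for n in ("wrist","top","scene"):
    o=bot.get_obs(); c=imaging.read_camera(n); 
    if n=="wrist": c["pose"]=wpose(o,c)
    pickle.dump(c,open("p_"+n+".pkl","wb")); ims.append(c["frame"])
print(o["t"],o["eef_pos"],o["gripper_width"],o["contact_force"])
t=cv2.resize(ims[1][130:280,260:430],(510,450),interpolation=cv2.INTER_CUBIC)
out=np.zeros((600,800,3),'u1'); out[:450,:510]=t; s=cv2.resize(ims[2][140:330,40:270],(290,240)); out[220:460,510:]=s
save("p1.png",np.clip(out*1.5,0,255).astype('u1'))
```

```text
12.4 [0.51105279 0.11575308 0.01830741] 0.36116733587269206 [ 0.43037922 -1.37470166 -2.8868918 ]
```

View pics/p1.png

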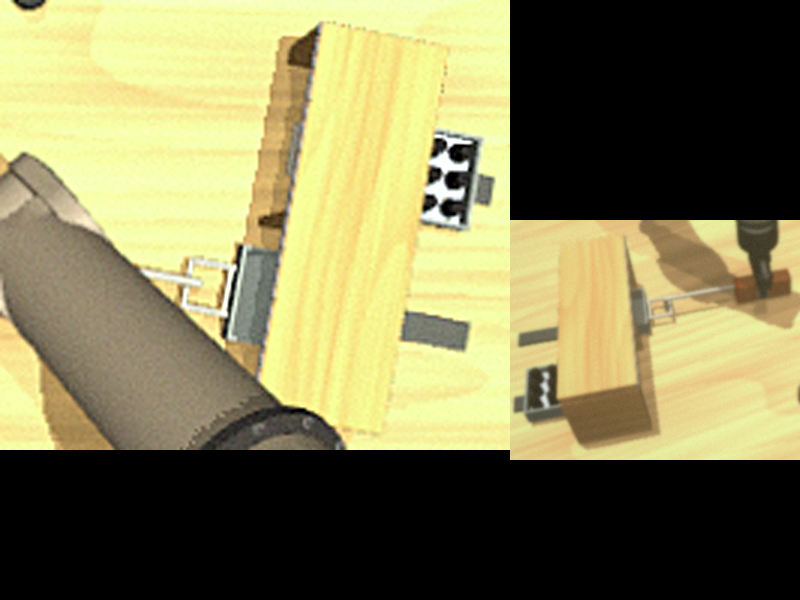

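The loop stands wholly out in front of the ledge, at (183-235, 258-318) in the top crop, with the prong inside it. The ferrule tray has not moved. Next I ease the prong off the bar, lift, back away and set the hook down.

Call:
{"op": "carry_out", "data": {
  "targets": [255, -0.5, -3, 0, 0, 255, -0.5, -3, 0, 0, 255, 0, 0, 0, 0, 255, 0, 0, 5, 0, 255, 0, 0, 8, 0, 255, 0, 0, 8, 0, 255, 0, 0, 8, 0, 255, 0, 0, 8, 0, 255, 0, 0, 8, 0, 255, 0, 0, 0, 0, 255, 1.66, 9.6, 0, 0, 255, 1.66, 9.6, 0, 0, 255, 1.66, 9.6, 0, 0, 255, 1.66, 9.6, 0, 0, 255, 1.66, 9.6, 0, 0, 255, 1.66, 9.6, 0, 0, 255, 1.66, 9.6, 0, 0, 255, 1.66, 9.6, 0, 0, 255, 0, 0, 0, 0]
}}

```text
t: 14.35
eef_pos: [0.5237, 0.1884, 0.0635]
tool_rot: [-0.0, 0.765, 0.644, 0.001]
contact_force: [-0.5, 0.1, -2.7]
gripper_width: 0.362
grasp_force: 60.0
```

Call:
{"op": "carry_out", "data": {
  "targets": [255, 0, 0, -7, 0, 255, 0, 0, -8, 0, 255, 0, 0, -8, 0, 255, 0, 0, -8, 0, 255, 0, 0, -8, 0, 255, 0, 0, -5, 0, 255, 0, 0, -3, 0, 255, 0, 0, -2, 0, 255, 0, 0, -1, 0, 255, 0, 0, -1, 0, 255, 0, 0, 0, 0, 255, 0, 0, 0, 0]
}}

```text
t: 15.55
eef_pos: [0.5236, 0.1862, 0.0125]
tool_rot: [0.0, 0.765, 0.644, 0.0]
contact_force: [0.1, -0.4, -2.1]
gripper_width: 0.368
grasp_force: 60.0
```

Call:
{"op": "carry_out", "data": {
  "targets": [255, 0, 0, -0.5, 0, 255, 0, 0, -0.5, 0, 255, 0, 0, -0.5, 0, 255, 0, 0, 0, 0]
}}

```text
t: 15.95
eef_pos: [0.5235, 0.1862, 0.011]
tool_rot: [0.0, 0.765, 0.644, 0.0]
contact_force: [0.1, 0.3, -0.7]
gripper_width: 0.365
grasp_force: 60.3
```

Call:
{"op": "carry_out", "data": {
  "targets": [255, 0, 0, -0.5, 0, 255, 0, 0, 0, 0]
}}

```text
t: 16.15
eef_pos: [0.5235, 0.1862, 0.0109]
tool_rot: [0.0, 0.765, 0.644, -0.0]
contact_force: [-3.0, -1.4, 5.6]
gripper_width: 0.367
grasp_force: 61.3
```

Contact with the bench. Open the gripper and rise.

Call:
{"op": "carry_out", "data": {
  "targets": [200, 0, 0, 0, 0, 130, 0, 0, 0, 0, 60, 0, 0, 0, 0, 0, 0, 0, 0, 0, 0, 0, 0, 0, 0, 0, 0, 0, 0, 0, 0, 0, 0, 0, 0, 0, 0, 0, 0, 0, 0, 0, 0, 5, 0, 0, 0, 0, 10, 0, 0, 0, 0, 20, 0, 0, 0, 0, 25, 0, 0, 0, 0, 25, 0, 0, 0, 0, 25, 0, 0, 0, 0, 25, 0, 0, 0, 0, 25, 0, 0, 0, 0, 0, 0]
}}

```text
t: 17.85
eef_pos: [0.5255, 0.1874, 0.1747]
tool_rot: [0.001, 0.765, 0.644, 0.003]
contact_force: [-0.1, -0.8, 0.1]
gripper_width: 1.003
grasp_force: 0.0
```

Run:
```python
from h import *
o=bot.get_obs(); print(o["t"],o["eef_pos"],o["gripper_width"],o["contact_force"])
w=imaging.read_camera("wrist")["frame"];t=imaging.read_camera("top")["frame"];s=imaging.read_camera("scene")["frame"]
out=np.zeros((600,800,3),'u1'); out[:300,:400]=cv2.resize(w,(400,300)); out[:300,400:]=cv2.resize(t[110:290,190:430],(400,300)); out[300:,:400]=cv2.resize(s[130:334,30:302],(400,300))
save("e1.png",np.clip(out*1.5,0,255).astype('u1'))
```

```text
17.85 [0.525485   0.18744553 0.17467134] 1.002557959330475 [-0.09669526 -0.8371168   0.11221134]
```

View pics/e1.png

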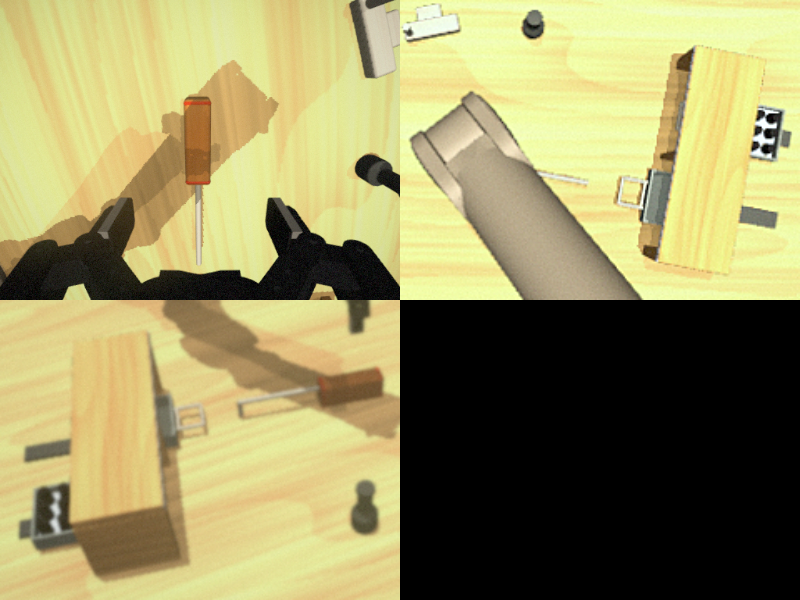

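The hook stands on its handle with its prong well clear of the loop: (588,182) against the loop at (617-645, 177-207). The tray is out, the ferrule tray is unmoved, and the gripper touches nothing.

```bash
python3 -c "
from station import bot
print(bot.hand_in())"
```

```text
the job is handed in; nothing more can be done
None
```

The job is handed in: the brass tray's loop stands fully out in front of the ledge, the hook stands on its handle clear of the tray, and the ferrule tray was left where it was, at about 18 s of the 48 s allowed.

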